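Sort the food and the soap into their trays by pushing

ROBOT

A 6-joint arm with a two-finger parallel gripper is mounted at the origin on a cart in front of the work surface, level with it; the furniture and walls round the work are solid. World frame = base frame: x ahead of the robot, y to its left, z up, the work surface at z = 0. Lengths are in m, angles in rad, forces in N, time in s.
With the tool pointing down it reaches from about 0.35 to 0.975 m from the base axis. Payload 4.9 kg.
Tool frame: the origin (TCP) lies midway between the tips of the shut fingers; the grasp point (between the pads) lies 19 mm behind it (ctrl.tcp_to_grasp is the distance from the TCP to the grasp point, in m); z points along the fingers, y is the line along which they close (so a half turn about z gives the same grasp; the last joint's range is limited). The gripper opens to 85 mm and grips with 20 to 120 N. Pads are 22 mm wide; open, the fingers measure 114 mm over their backs; the gripper's body (76 mm by 85 mm) begins 54 mm behind the grasp point. The pads swing forward as they close: fully open they stand 13 mm farther back than shut.
Start: joints at [1.071, 0.053, 1.613, -0, 1.476, -0.119], TCP at [0.232, 0.58, 0.231] pointing down, gripper open.
Joint ranges: [-3.01, 3.01], [-1.01, 2.22], [0.06, 2.58], [-1.02, 4.17], [0.09, 2.62], [-3.14, 3.14]. Speed limits (rad/s): [2.57, 2.57, 3.14, 3.14, 3.14, 3.14].

INTERFACE

Orientations are given as a rotation vector (axis times angle).
In Python, from station import ctrl gives the robot as it stands.
- The arm moves only by the tool creep_tool, called by a JSON object that holds its "api" and its "payload". Schema: {"type":"object","properties":{"offsets":{"type":"array","items":{"type":"array","prefixItems":[{"type":"number"},{"type":"array","items":{"type":"number"},"minItems":3,"maxItems":3},{"type":"array","items":{"type":"number"},"minItems":3,"maxItems":3}],"minItems":3,"maxItems":3},"minItems":1,"maxItems":20},"squeeze":{"type":"number"},"only":{"type":"string"},"quiet":{"type":"boolean"},"lines":{"type":"string"}},"required":["offsets"],"additionalProperties":false}. offsets is a list of rows, 1 to 20 of them, each written [opening, [dx, dy, dz], [rx, ry, rz]]: the finger opening in m, then dx, dy, dz in shares of 1 m (1.0 is 1 m), then a rotation vector rx, ry, rz in shares of 4 rad (1.0 is 4 rad); each row is the pose to reach, as a shift and turn from the pose commanded when the call began, along the tool's axes at that moment; what a row does not reach only later rows make up. A row lasts 1/12 s, in which the tool goes at most 0.0417 m and 0.125 rad, less where a joint would pass 70% of its speed; a pose out of reach is approached as far as the arm can. The fingers move at their own pace and stop on an object; squeeze is the grip in N (left out, the last holds). Time passes only in rows, so rows that do not move let the fingers close. The tool returns the time, the measured TCP pose, the force, the opening and the grip force at its end. only (a regular expression) keeps the lines of the reply that match it, lines (a string "A,B") keeps lines A to B, and quiet returns only ok. No shift or turn number may pass 1 either way. Input that does not fit is refused with a message, and nothing moves.
- ctrl.get_obs(): the state, without advancing time (a new reading comes with each control period).
- ctrl.get_image(name): name is "side" or "top"; returns the picture (384x512x3 uint8, red, green, blue); there is no depth.
- ctrl.camera_params(name): a dict with "fx", "fy", "cx", "cy" (pixels), "T" (4x4, takes a point from camera to world coordinates). Camera axes: x right, y down, z forward; pixel columns grow to the right and rows downward; lengths in m; the calibration is good to about 2 mm. A picture is of the moment at which its call begins. camera_params takes no time and is no camera call.
- ctrl.finish_job(): hands the job in; it is judged then, once.
The state is a dict: "t": time; "q": joint angles; "dq": joint speeds; "effort": joint torques, N m; "tool_pos": TCP position; "tool_rot": TCP orientation; "contact_force": force on the tool from outside, world axes, zero at the start; "wrist_torque": the same for the moment, N m; "opening": finger opening in m; "grip_force": force on a finger pad.
Only numpy, scipy, OpenCV 4.12 (cv2) and the standard library are available. Lean on these libraries where they do the work, as an engineer would, in place of code of your own. Each camera call takes 0.05 s, during which the arm holds its last target. There are 200 camera calls.

TASK

Tidy the worktop beside the sink by type: push the lemon and the garlic that lie in front of the two trays into the green tray for food, and the bar of soap that lies with them into the blue tray for washing things, so that each lies wholly inside its tray. Push them gently along the worktop and in through the open front of the tray; do not lift them, and leave the mug and the spice jar where they stand.

Things in the scene. Friction and masses are not known exactly. Their poses are not given: they have to be found in the camera images.
- green_tray: Green food tray, fixed. Back wall and two side walls 32 mm high, 6 mm thick; front open, no sill; paper-thin floor flush with the worktop. Inside 115 mm deep (x) by 150 mm wide (y). Origin on the worktop at the centre of the inside; x points from the open front (x = -57 mm) to the back wall (+57 mm); side walls at y = -75 and +75 mm. Faces the robot within 0.15 rad; may be left or right
- blue_tray: Blue plastic tray for washing things, same shape, size and axes as the green tray; the trays stand side by side, the things to sort lie in a row in front of them. The room's side wall rises at the worktop's right end (about y = -0.42 m): keep the wrist off it
- lemon_center (a point): Centre of the yellow lemon, 78 mm long (along its own x) and 55 mm thick, 0.1 kg, starting on its side with the centre 28 mm above the worktop; it can roll
- garlic_center (a point): Centre of the garlic bulb, pale pink, roundish, about 60 mm across and 58 mm high, centre 29 mm above the worktop at the start; 0.04 kg; it can slide, tip or roll
- soap_bar_center (a point): Centre of the bar of soap, cream coloured, 83 mm (its x) by 53 mm (its y) by 24 mm high, lying flat, so the centre is 12 mm above the worktop; 0.09 kg; it slides
- mug: Bystander: white mug with a diamond pattern, 78 mm across (111 mm with the handle) and 90 mm high, on the front strip of the worktop before the sink, about 0.2 m to the left of the nearest thing to sort; origin at the centre of its foot
- spice_jar: Bystander: spice jar with a red cap, 45 mm across and 108 mm high, left of the mug; origin at the centre of its foot

How it is judged:
By the outcome, as a careful person would: the job done as asked, in the order asked, and still so for the second after the job is handed in, with the robot touching nothing.
It also fails if it takes over 72 s, if anything falls off the work surface, if the arm or the gripper's body presses on something with over 40 N, if the wrist force passes 120 N, or if a joint passes its speed limit or range.

## Working session

There is one attempt and no reset: what is moved stays moved. The work goes in short steps, Python scripts to look and compute and a tool call to move; the robot and the scene stay as the last step left them, time stands still between calls to the robot, and variables do not carry over. Pictures are saved under pics/ and viewed, at most 10 in all, crops included, and the job is handed in when it is done.

```bash
ls; mkdir -p pics; python3 - <<'E'
from station import ctrl
import cv2,numpy as np
for n in ("top","side"):
    im=ctrl.get_image(n); cv2.imwrite(f"pics/{n}0.png",im[:,:,::-1])
    p=ctrl.camera_params(n); print(n,p["fx"],p["cx"],p["cy"],np.round(p["T"],3).tolist())
o=ctrl.get_obs(); print(o["t"],o["tool_pos"],o["tool_rot"])
E
```

```text
pics
station.py
top 377.05178632345246 259.38096992779833 197.15702978945464 [[-0.05, -0.973, 0.224, 0.293], [-0.999, 0.048, -0.015, 0.051], [0.004, -0.224, -0.975, 1.135], [0.0, 0.0, 0.0, 1.0]]
side 355.0634849508182 252.53826049995047 193.48783835755108 [[-1.0, 0.007, 0.004, 0.515], [0.001, 0.593, -0.805, 0.823], [-0.008, -0.805, -0.593, 0.604], [0.0, 0.0, 0.0, 1.0]]
0.1 [0.2320093  0.57973794 0.23018645] [-5.94453488e-01 -3.08421928e+00  2.75605023e-03]
```

View pics/top0.png

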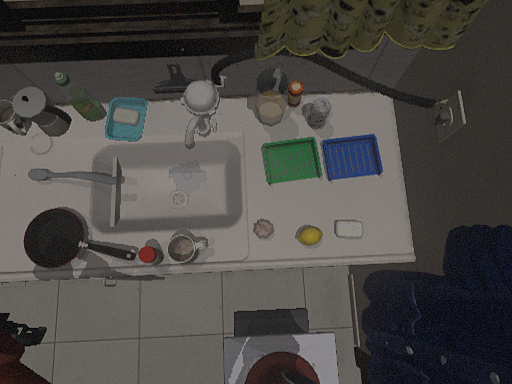

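View pics/side0.png

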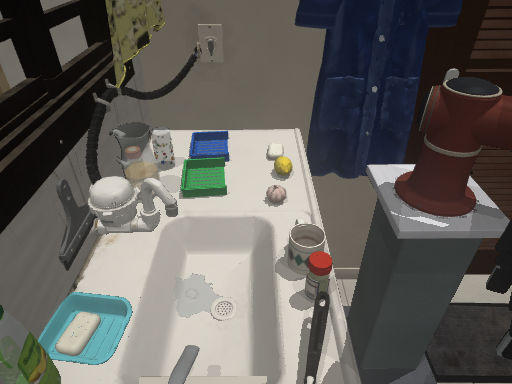

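The top view shows the green tray at about (291,160), the blue tray at (352,157), the garlic at (263,229), the lemon at (310,236), the soap at (349,229), the mug at (183,248) and the jar at (147,255). The side view shows the green tray at (204,177), the blue tray at (210,145), the garlic at (276,193), the lemon at (283,165) and the soap at (275,151).

```bash
cat > h.py <<'E'
from station import ctrl
import cv2,numpy as np
P={n:ctrl.camera_params(n) for n in("top","side")}
def ray(n,u,v):
    p=P[n];T=np.array(p["T"]);d=T[:3,:3]@np.array([(u-p["cx"])/p["fx"],(v-p["cy"])/p["fy"],1]);return T[:3,3],d/np.linalg.norm(d)
def plane(n,uv,z):
    o,d=ray(n,*uv);return o+d*(z-o[2])/d[2]
def tri(a,b):
    o1,d1=ray("top",*a);o2,d2=ray("side",*b)
    s=np.linalg.lstsq(np.c_[d1,-d2],o2-o1,rcond=None)[0]
    p,q=o1+d1*s[0],o2+d2*s[1];return (p+q)/2,np.linalg.norm(p-q)
R={"lemon":((18,110,70),(34,255,255)),"green":((50,120,30),(85,255,255)),"blue":((105,120,30),(125,255,255)),
   "garlic":((0,22,70),(16,110,255)),"soap":((0,0,128),(180,60,255))}
def blob(im,k,box):
    x0,y0,x1,y1=box;h=cv2.cvtColor(im[y0:y1,x0:x1],cv2.COLOR_RGB2HSV);lo,hi=R[k]
    m=cv2.inRange(h,lo,hi);m=cv2.morphologyEx(m,cv2.MORPH_OPEN if k not in("green","blue") else cv2.MORPH_CLOSE,np.ones((3,3)))
    c=max(cv2.findContours(m,0,1)[0],key=cv2.contourArea)+np.array([x0,y0])
    r=cv2.minAreaRect(c);M=cv2.moments(c);return np.array([M["m10"],M["m01"]])/M["m00"],r,c,cv2.contourArea(c)
E
python3 - <<'E'
from h import *
im={n:cv2.imread(f"pics/{n}0.png")[:,:,::-1].copy() for n in P}
B={"top":{"lemon":(290,215,330,255),"garlic":(248,214,280,243),"soap":(330,214,368,244),"green":(250,130,325,190),"blue":(316,128,390,185)},
"side":{"lemon":(265,150,300,182),"garlic":(260,180,292,208),"soap":(262,138,288,162),"green":(170,150,235,200),"blue":(180,125,235,165)}}
for k in R:
    t=blob(im["top"],k,B["top"][k]);s=blob(im["side"],k,B["side"][k])
    p,e=tri(t[0],s[0]);print(k,t[0].round(1),t[3],s[0].round(1),s[3],"tri",p.round(3),round(e,4))
    z={"lemon":.028,"garlic":.029,"soap":.024,"green":.032,"blue":.032}[k]
    print("  plane",plane("top",t[0],z).round(3)[:2],"box",[plane("top",c,z).round(3)[:2].tolist() for c in cv2.boxPoints(t[1])])
for k in("green","blue"):
    for n in("top","side"):
        c=blob(im[n],k,B[n][k])[2];print(k,n,cv2.approxPolyDP(cv2.convexHull(c),3,True)[:,0].tolist())
a=cv2.resize(im["top"][120:270,235:400,::-1],None,fx=4.5,fy=4.0,interpolation=2);b=a
cv2.imwrite("pics/c0.png",np.clip(a*1.5,0,255).astype("uint8"))
E
```

```text
lemon [309.7 235.4] 300.5 [283.1 164.7] 207.0 tri [ 0.425 -0.108  0.027] 0.0004
  plane [ 0.425 -0.108] box [[0.451, -0.076], [0.448, -0.144], [0.398, -0.139], [0.401, -0.072]]
green [291.4 159.4] 1898.5 [202.6 177.5] 856.5 tri [ 0.67  -0.073  0.006] 0.0011
  plane [ 0.661 -0.07 ] box [[0.716, 0.017], [0.733, -0.152], [0.606, -0.158], [0.59, 0.007]]
blue [350.7 156.2] 1914.5 [208.5 144. ] 861.5 tri [ 0.668 -0.257  0.02 ] 0.0038
  plane [ 0.662 -0.253] box [[0.719, -0.17], [0.732, -0.346], [0.602, -0.345], [0.59, -0.173]]
garlic [263.2 228.9] 226.0 [276.2 193.2] 252.5 tri [0.452 0.027 0.019] 0.0013
  plane [0.45  0.027] box [[0.475, 0.053], [0.473, 0.0], [0.422, 0.003], [0.425, 0.056]]
soap [348.5 228.5] 1071.0 [274.1 147.6] 462.0 tri [ 0.443 -0.227  0.021] 0.0062
  plane [ 0.44  -0.226] box [[0.486, -0.175], [0.481, -0.286], [0.394, -0.276], [0.4, -0.167]]
green top [[313, 137], [321, 173], [269, 182], [263, 144]]
green side [[224, 157], [224, 187], [181, 189], [184, 160]]
blue top [[374, 135], [381, 172], [329, 177], [324, 140]]
blue side [[227, 131], [228, 153], [191, 158], [192, 133]]
```

View pics/c0.png

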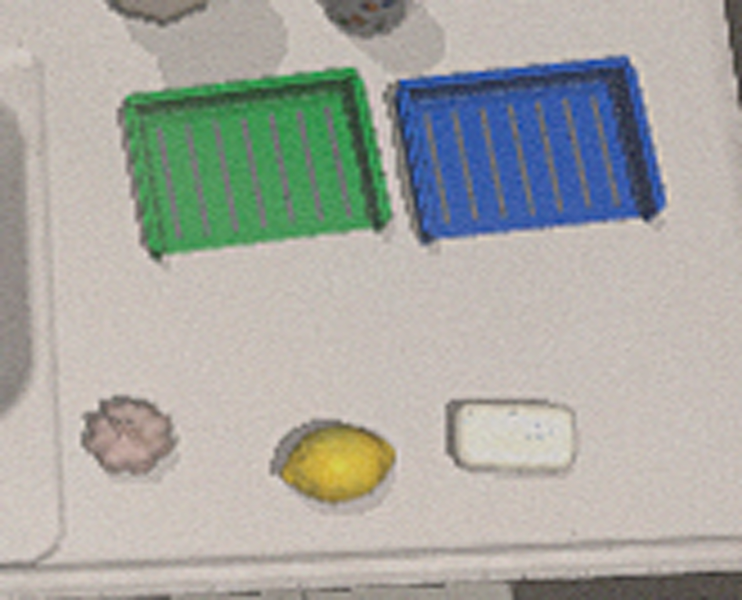

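The crop shows both trays turned slightly. The garlic is in front of the left part of the green tray, the lemon in front of the gap's left edge, and the soap in front of the blue tray with its long side across.

```bash
python3 - <<'E'
from h import *
f=lambda x,y:(235+x/4.5-.4,120+y/4-.4)
for k,c in {"green":[(122,98,.032),(357,68,.032),(390,226,0.01),(157,256,0.0)],"blue":[(397,85,.032),(632,57,.032),(662,216,.01),(430,243,0)]}.items():
    q=np.array([plane("top",f(x,y),z)[:2] for x,y,z in c]);print(k,q.round(3).tolist(),q.mean(0).round(3))
    print(" yaw front",np.arctan2(*(q[3]-q[2])[[0,1]]).round(3),"back",np.arctan2(*(q[0]-q[1])).round(3),"sides",np.arctan2(*(q[0]-q[3])[::-1]).round(3),np.arctan2(*(q[1]-q[2])[::-1]).round(3), [np.linalg.norm(q[i]-q[i-1]).round(3) for i in range(4)])
for n,c in {"soap":[(448,402),(575,405),(573,472),(452,466)]}.items(): print(n,[plane("top",f(*x),.02)[:2].round(3).tolist() for x in c])
for n,uv in {"mugtop":(183,248),"jar":(147,255),"front edge":(200,268),"fe2":(410,260)}.items(): print(n,plane("top",uv,0 if 'e' in n[-4:] else .09).round(3))
print(plane("top",(200,268),0).round(3))
from scipy.spatial.transform import Rotation as Ro
print(Ro.from_rotvec(ctrl.get_obs()["tool_rot"]).as_matrix().round(3))
E
```

```text
green [[0.715, 0.018], [0.732, -0.146], [0.609, -0.162], [0.595, -0.0]] [ 0.663 -0.072]
 yaw front -0.084 back -0.103 sides 0.154 0.129 [np.float64(0.121), np.float64(0.165), np.float64(0.124), np.float64(0.162)]
blue [[0.716, -0.172], [0.732, -0.337], [0.608, -0.35], [0.597, -0.19]] [ 0.663 -0.262]
 yaw front -0.07 back -0.092 sides 0.149 0.104 [np.float64(0.121), np.float64(0.166), np.float64(0.124), np.float64(0.161)]
soap [[0.468, -0.186], [0.461, -0.271], [0.411, -0.264], [0.42, -0.184]]
mugtop [0.4   0.252 0.09 ]
jar [0.385 0.351 0.09 ]
front edge [ 0.347  0.22  -0.   ]
fe2 [ 0.34  -0.405  0.   ]
[ 0.347  0.22  -0.   ]
[[-0.928  0.372 -0.001]
 [ 0.372  0.928 -0.002]
 [ 0.    -0.002 -1.   ]]
```

The rows are not in the units I measure in: turns go in shares of 4 rad. I convert before sending: -0.3814 rad / 4 = -0.0954.

{"api": "creep_tool", "payload": {"offsets": [[0.085, [-0.325, -0.225, 0.03], [0, 0, -0.03]], [0.085, [-0.325, -0.225, 0.03], [0, 0, -0.06]], [0.085, [-0.325, -0.225, 0.03], [0, 0, -0.09]], [0.04, [-0.325, -0.225, 0.03], [0, 0, -0.0954]], [0.04, [-0.325, -0.225, 0.03], [0, 0, -0.0954]], [0.04, [-0.325, -0.225, 0.03], [0, 0, -0.0954]], [0.04, [-0.325, -0.225, 0.03], [0, 0, -0.0954]], [0.04, [-0.325, -0.225, 0.03], [0, 0, -0.0954]], [0.04, [-0.325, -0.225, 0.03], [0, 0, -0.0954]], [0.04, [-0.377, -0.59, 0.11], [0, 0, -0.0954]], [0.04, [-0.377, -0.59, 0.11], [0, 0, -0.0954]], [0.04, [-0.377, -0.59, 0.11], [0, 0, -0.0954]], [0.04, [-0.377, -0.59, 0.11], [0, 0, -0.0954]], [0.04, [-0.377, -0.59, 0.11], [0, 0, -0.0954]], [0.04, [-0.377, -0.59, 0.11], [0, 0, -0.0954]], [0.04, [-0.377, -0.59, 0.11], [0, 0, -0.0954]], [0.04, [-0.377, -0.59, 0.11], [0, 0, -0.0954]], [0.04, [-0.377, -0.59, 0.11], [0, 0, -0.0954]], [0.04, [-0.377, -0.59, 0.11], [0, 0, -0.0954]], [0.04, [-0.377, -0.59, 0.11], [0, 0, -0.0954]]], "squeeze": 20}}

```text
t: 1.77
tool_pos: [0.3613, -0.1102, 0.1199]
tool_rot: [-0.008, -3.139, -0.0]
contact_force: [-0.1, 0.3, -0.7]
opening: 0.0399
grip_force: 0.0
```

```bash
python3 - <<'E'
from h import *
from scipy.spatial.transform import Rotation as Ro
o=ctrl.get_obs();print(o["q"].round(2),Ro.from_rotvec(o["tool_rot"]).as_matrix().round(3).tolist())
E
```

```text
[-0.49 -0.51  2.28 -0.    1.38 -2.06] [[-1.0, 0.005, -0.002], [0.005, 1.0, 0.0], [0.002, 0.0, -1.0]]
```

{"api": "creep_tool", "payload": {"offsets": [[0.04, [0, 0.002, 0.04], [0, 0, 0]], [0.04, [0, 0.002, 0.075], [0, 0, 0]], [0.04, [0, 0.002, 0.095], [0, 0, 0]], [0.04, [0, 0.002, 0.106], [0, 0, 0]], [0.04, [-0.006, 0.002, 0.106], [0, 0, 0]], [0.04, [-0.012, 0.002, 0.106], [0, 0, 0]], [0.04, [-0.018, 0.002, 0.106], [0, 0, 0]], [0.04, [-0.024, 0.002, 0.106], [0, 0, 0]], [0.04, [-0.03, 0.002, 0.106], [0, 0, 0]], [0.04, [-0.036, 0.002, 0.106], [0, 0, 0]], [0.04, [-0.042, 0.003, 0.106], [0, 0, 0]], [0.04, [-0.048, 0.003, 0.106], [0, 0, 0]], [0.04, [-0.054, 0.003, 0.106], [0, 0, 0]], [0.04, [-0.06, 0.003, 0.106], [0, 0, 0]], [0.04, [-0.066, 0.003, 0.106], [0, 0, 0]], [0.04, [-0.072, 0.003, 0.106], [0, 0, 0]], [0.04, [-0.078, 0.004, 0.106], [0, 0, 0]], [0.04, [-0.084, 0.004, 0.106], [0, 0, 0]], [0.04, [-0.09, 0.004, 0.106], [0, 0, 0]], [0.04, [-0.096, 0.004, 0.106], [0, 0, 0]]]}}

```text
t: 3.43
tool_pos: [0.4596, -0.1035, 0.0153]
tool_rot: [0.001, -3.142, -0.0]
contact_force: [-1.1, -0.1, 0.1]
opening: 0.0398
grip_force: 0.5Traceback (most recent call last):
```

```bash
python3 - <<'E'
from h import *
t=ctrl.get_image("top");s=ctrl.get_image("side")
a=np.hstack([t[120:270,235:400],s[100:250,150:315]])
cv2.imwrite("pics/c1.png",np.clip(cv2.resize(a[:,:,::-1],None,fx=2.4,fy=2.4,interpolation=2)*1.5,0,255).astype("uint8"))
k=blob(t,"lemon",(285,140,340,255));k2=blob(s,"lemon",(215,140,300,190));print(k[0],k[3],k2[0],k2[3],tri(k[0],k2[0]))
E
```

```text
  File "<stdin>", line 5, in <module>
  File "h.py", line 17, in blob
    c=max(cv2.findContours(m,0,1)[0],key=cv2.contourArea)+np.array([x0,y0])
      ~~~^^^^^^^^^^^^^^^^^^^^^^^^^^^^^^^^^^^^^^^^^^^^^^^^
ValueError: max() iterable argument is empty
```

View pics/c1.png

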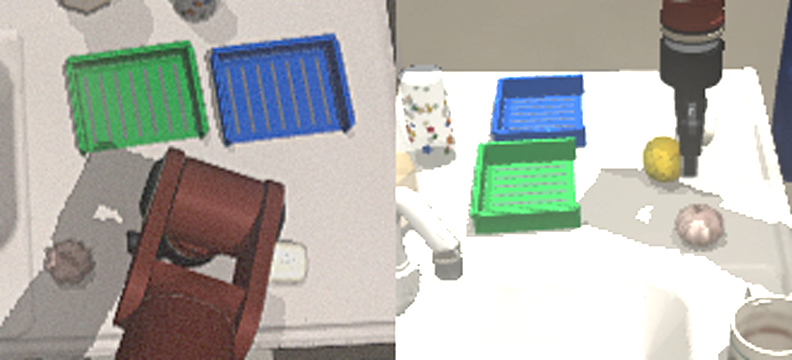

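The lemon sits in the cradle of the fingers, at about (261,166) in the side view, and is moving straight. The garlic and the soap have not moved.

{"api": "creep_tool", "payload": {"offsets": [[0.04, [-0.006, 0, 0], [0, 0, 0]], [0.04, [-0.012, 0, 0], [0, 0, 0]], [0.04, [-0.018, 0, 0], [0, 0, 0]], [0.04, [-0.024, 0, 0], [0, 0, 0]], [0.04, [-0.03, 0, 0], [0, 0, 0]], [0.04, [-0.036, 0, 0], [0, 0, 0]], [0.04, [-0.042, 0.001, 0], [0, 0, 0]], [0.04, [-0.048, 0.001, 0], [0, 0, 0]], [0.04, [-0.054, 0.001, 0], [0, 0, 0]], [0.04, [-0.06, 0.001, 0], [0, 0, 0]], [0.04, [-0.066, 0.001, 0], [0, 0, 0]], [0.04, [-0.072, 0.001, 0], [0, 0, 0]], [0.04, [-0.078, 0.002, 0], [0, 0, 0]], [0.04, [-0.084, 0.002, 0], [0, 0, 0]], [0.04, [-0.09, 0.002, 0], [0, 0, 0]], [0.04, [-0.096, 0.002, 0], [0, 0, 0]], [0.04, [-0.102, 0.002, 0], [0, 0, 0]], [0.04, [-0.108, 0.002, 0], [0, 0, 0]], [0.04, [-0.114, 0.002, 0], [0, 0, 0]], [0.04, [-0.12, 0.002, 0], [0, 0, 0]]]}}

```text
t: 5.2
tool_pos: [0.5796, -0.1015, 0.0153]
tool_rot: [0.001, -3.142, 0.0]
contact_force: [-2.0, -0.2, -0.6]
opening: 0.04
grip_force: 0.4
```

```bash
python3 - <<'E'
from h import *
t=ctrl.get_image("top");s=ctrl.get_image("side")
for n,im,b in(("top",t,(270,125,345,255)),("side",s,(185,140,300,190))):
  try: k=blob(im,"lemon",b);print(n,k[0],k[3],plane(n,k[0],.028),[plane(n,c,.028)[:2].round(3).tolist() for c in cv2.boxPoints(k[1])])
  except ValueError: print(n,"none")
E
```

```text
top none
side [220.73405211 166.48697215] 185.5 [ 0.6159483  -0.09999635  0.028     ] [[0.641, -0.151], [0.6, -0.15], [0.594, -0.052], [0.632, -0.053]]
```

{"api": "creep_tool", "payload": {"offsets": [[0.04, [-0.006, 0, 0], [0, 0, 0]], [0.04, [-0.012, 0, 0], [0, 0, 0]], [0.04, [-0.018, 0, 0], [0, 0, 0]], [0.04, [-0.024, 0, 0], [0, 0, 0]], [0.04, [-0.03, 0, 0], [0, 0, 0]], [0.04, [-0.036, 0, 0], [0, 0, 0]], [0.04, [-0.042, 0, 0], [0, 0, 0]], [0.04, [-0.048, 0, 0], [0, 0, 0]], [0.04, [-0.054, 0, 0], [0, 0, 0]], [0.04, [-0.059, 0, 0], [0, 0, 0]], [0.04, [-0.063, 0, 0], [0, 0, 0]], [0.04, [-0.066, 0, 0], [0, 0, 0]], [0.04, [-0.069, 0, 0], [0, 0, 0]], [0.04, [-0.07, 0, 0], [0, 0, 0]], [0.04, [-0.07, 0, 0], [0, 0, 0]], [0.04, [-0.07, 0, 0], [0, 0, 0]]]}}

```text
t: 6.63
tool_pos: [0.649, -0.1014, 0.0152]
tool_rot: [-0.001, 3.141, 0.0]
contact_force: [1.3, 0.1, 0.7]
opening: 0.0402
grip_force: 0.0
```

```bash
python3 - <<'E'
from h import *
t=ctrl.get_image("top");s=ctrl.get_image("side")
k=blob(s,"lemon",(165,140,300,190));print(k[0],k[3],plane("side",k[0],.028))
E
```

```text
[197.90857143 166.9552381 ] 175.0 [ 0.68553001 -0.09829472  0.028     ]
```

{"api": "creep_tool", "payload": {"offsets": [[0.04, [0.01, 0, 0], [0, 0, 0]], [0.04, [0.02, 0, 0], [0, 0, 0]], [0.04, [0.04, 0, 0], [0, 0, 0]], [0.04, [0.07, 0, -0.03], [0, 0, 0]], [0.04, [0.09, 0, -0.06], [0, 0, 0]], [0.04, [0.11, 0.03, -0.09], [0, 0, 0]], [0.04, [0.14, 0.06, -0.1], [0, 0, 0]], [0.04, [0.17, 0.09, -0.1], [0, 0, 0]], [0.04, [0.2, 0.11, -0.1], [0, 0, 0]], [0.04, [0.23, 0.131, -0.1], [0, 0, 0]], [0.04, [0.266, 0.131, -0.1], [0, 0, 0]], [0.04, [0.266, 0.131, -0.1], [0, 0, 0]], [0.04, [0.266, 0.131, -0.1], [0, 0, 0]]]}}

```text
t: 7.82
tool_pos: [0.3816, 0.0298, 0.1151]
tool_rot: [-0.002, 3.139, -0.0]
contact_force: [0.3, -0.6, 0.4]
opening: 0.04
grip_force: 0.0
```

```bash
python3 - <<'E'
from h import *
t=ctrl.get_image("top");s=ctrl.get_image("side")
a=np.hstack([t[120:270,235:400],s[100:250,150:315]])
cv2.imwrite("pics/c2.png",np.clip(cv2.resize(a[:,:,::-1],None,fx=2.4,fy=2.4,interpolation=2)*1.5,0,255).astype("uint8"))
k=blob(s,"lemon",(165,140,300,190));print(k[0],k[3],plane("side",k[0],.028))
k=blob(t,"lemon",(265,130,320,190));print(k[0],k[3],plane("top",k[0],.028),[plane("top",c,.028)[:2].round(3).tolist() for c in cv2.boxPoints(k[1])])
k=blob(s,"garlic",(260,180,292,208));print(plane("side",k[0],.029))
E
```

```text
[199.78427128 166.30952381] 231.0 [ 0.68023319 -0.10193021  0.028     ]
[302.32092199 153.4858156 ] 282.0 [ 0.6793747  -0.10578002  0.028     ] [[0.672, -0.063], [0.723, -0.097], [0.687, -0.148], [0.636, -0.114]]
[0.45457833 0.04109303 0.029     ]
```

View pics/c2.png

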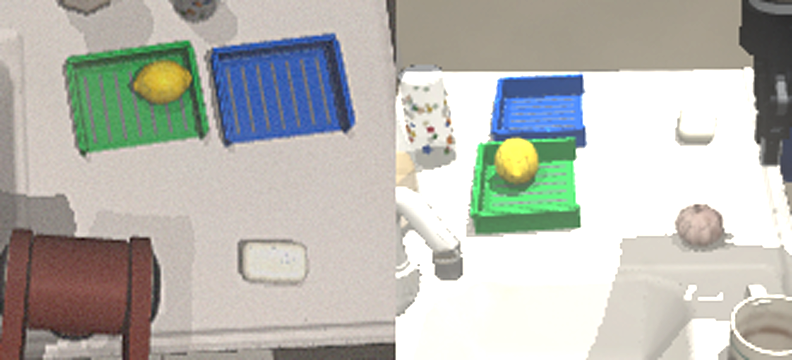

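The lemon lies free inside the right half of the green tray, at top-crop pixel (163,83), and the garlic and the soap are still at their starting places. Next is the garlic.

In the tool's units: 0.5 rad / 4 = 0.125.

{"api": "creep_tool", "payload": {"offsets": [[0.026, [-0.007, 0.031, 0], [0, 0, 0.03]], [0.026, [-0.007, 0.031, 0], [0, 0, 0.06]], [0.026, [-0.007, 0.031, 0], [0, 0, 0.09]], [0.026, [-0.007, 0.031, 0.02], [0, 0, 0.12]], [0.026, [-0.007, 0.031, 0.05], [0, 0, 0.125]], [0.026, [-0.007, 0.031, 0.08], [0, 0, 0.125]], [0.026, [-0.007, 0.031, 0.095], [0, 0, 0.125]], [0.026, [-0.007, 0.031, 0.0995], [0, 0, 0.125]], [0.026, [-0.007, 0.031, 0.0995], [0, 0, 0.125]]]}}

```text
t: 8.67
tool_pos: [0.3898, 0.0601, 0.0146]
tool_rot: [-0.777, -3.04, 0.001]
contact_force: [0.6, -0.4, 0.1]
opening: 0.0263
grip_force: 0.0
```

{"api": "creep_tool", "payload": {"offsets": [[0.026, [-0.006, 0, 0], [0, 0, 0]], [0.026, [-0.012, 0, 0], [0, 0, 0]], [0.026, [-0.018, 0, 0], [0, 0, 0]], [0.026, [-0.024, 0, 0], [0, 0, 0]], [0.026, [-0.03, 0, 0], [0, 0, 0]], [0.026, [-0.036, 0, 0], [0, 0, 0]], [0.026, [-0.042, 0, 0], [0, 0, 0]], [0.026, [-0.048, 0, 0], [0, 0, 0]], [0.026, [-0.054, 0, 0], [0, 0, 0]], [0.026, [-0.06, 0, 0], [0, 0, 0]], [0.026, [-0.066, 0, 0], [0, 0, 0]], [0.026, [-0.072, 0, 0], [0, 0, 0]], [0.026, [-0.078, 0, 0], [0, 0, 0]], [0.026, [-0.084, 0, 0], [0, 0, 0]], [0.026, [-0.09, 0, 0], [0, 0, 0]], [0.026, [-0.096, 0, 0], [0, 0, 0]], [0.026, [-0.1, 0, 0], [0, 0, 0]]]}}

```text
t: 10.08
tool_pos: [0.4784, 0.0121, 0.0159]
tool_rot: [0.776, 3.044, -0.0]
contact_force: [-0.3, -0.4, -0.4]
opening: 0.026
grip_force: 0.1
```

```bash
python3 - <<'E'
from h import *
from scipy.spatial.transform import Rotation as Ro
t=ctrl.get_image("top");s=ctrl.get_image("side")
a=np.hstack([t[120:270,235:400],s[100:250,150:315]])
cv2.imwrite("pics/c3.png",np.clip(cv2.resize(a[:,:,::-1],None,fx=2.4,fy=2.4,interpolation=2)*1.3,0,255).astype("uint8"))
print(Ro.from_rotvec(ctrl.get_obs()["tool_rot"]).as_matrix().round(3)[0])
E
```

```text
[-0.878  0.479  0.001]
```

View pics/c3.png

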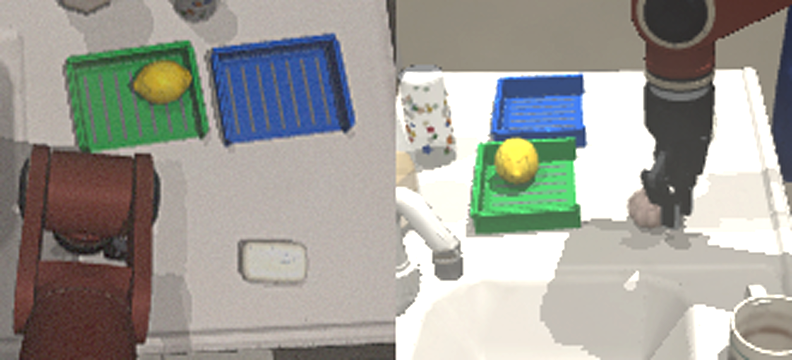

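The garlic (side crop about (643,208)) is nestled in front of the fingers and moving along the planned line.

{"api": "creep_tool", "payload": {"offsets": [[0.026, [-0.006, 0, 0], [0, 0, 0]], [0.026, [-0.012, 0, 0], [0, 0, 0]], [0.026, [-0.018, 0, 0], [0, 0, 0]], [0.026, [-0.024, 0, 0], [0, 0, 0]], [0.026, [-0.03, 0, 0], [0, 0, 0]], [0.026, [-0.036, 0, 0], [0, 0, 0]], [0.026, [-0.042, 0, 0], [0, 0, 0]], [0.026, [-0.048, 0, 0], [0, 0, 0]], [0.026, [-0.054, 0, 0], [0, 0, 0]], [0.026, [-0.06, 0, 0], [0, 0, 0]], [0.026, [-0.066, 0, 0], [0, 0, 0]], [0.026, [-0.07, 0, 0], [0, 0, 0]], [0.026, [-0.072, 0, 0], [0, 0, 0]]]}}

```text
t: 11.27
tool_pos: [0.5416, -0.0223, 0.0159]
tool_rot: [0.777, 3.044, 0.0]
contact_force: [-0.1, -0.2, 0.9]
opening: 0.0259
grip_force: 0.1
```

```bash
python3 - <<'E'
from h import *
s=ctrl.get_image("side")
a=s[140:230,170:290]
cv2.imwrite("pics/c4.png",np.clip(cv2.resize(a[:,:,::-1],None,fx=5,fy=5,interpolation=2)*1.1,0,255).astype("uint8"))
k=blob(s,"garlic",(195,170,262,205));print(k[0],k[3],k[1],plane("side",k[0],.029))
for u in (215,225,235,245):print(u,plane("side",(u,188),.029).round(3))
E
```

```text
[231.26276276 181.11261261] 111.0 ((231.5, 180.5), (13.0, 11.0), 90.0) [ 0.57987283 -0.01893351  0.029     ]
215 [0.624 0.015 0.029]
225 [0.596 0.015 0.029]
235 [0.568 0.015 0.029]
245 [0.54  0.016 0.029]
```

View pics/c4.png

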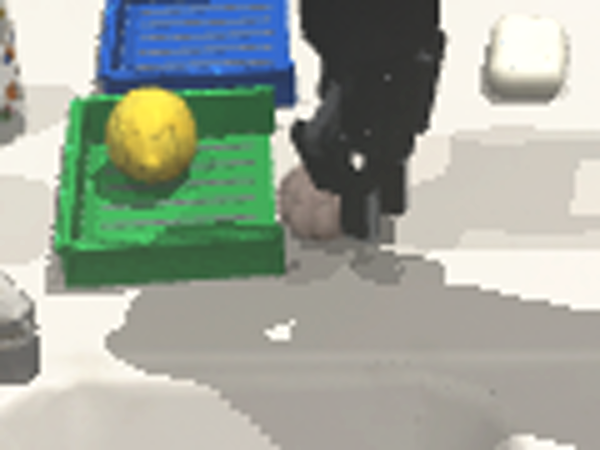

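The garlic is just outside the open front, at side crop (315,203). I'll swing the fingers round behind it and then push straight in.

In the tool's units: -0.6 rad / 4 = -0.15.

{"api": "creep_tool", "payload": {"offsets": [[0.026, [0.01, 0, 0], [0, 0, 0]], [0.026, [0.02, 0, 0], [0, 0, 0]], [0.026, [0.018, -0.006, 0], [0, 0, -0.03]], [0.026, [0.016, -0.012, 0], [0, 0, -0.06]], [0.026, [0.014, -0.018, 0], [0, 0, -0.09]], [0.026, [0.012, -0.022, 0], [0, 0, -0.12]], [0.026, [0.009, -0.025, 0], [0, 0, -0.15]], [0.026, [0.009, -0.025, 0], [0, 0, -0.15]], [0.026, [0.009, -0.025, 0], [0, 0, -0.15]]]}}

```text
t: 12.07
tool_pos: [0.5201, -0.0391, 0.0157]
tool_rot: [0.153, -3.137, -0.0]
contact_force: [0.3, 0.8, 0.9]
opening: 0.0263
grip_force: 0.0
```

```bash
python3 - <<'E'
from h import *
s=ctrl.get_image("side")
a=s[140:230,170:290]
cv2.imwrite("pics/c5.png",np.clip(cv2.resize(a[:,:,::-1],None,fx=5,fy=5,interpolation=2)*1.1,0,255).astype("uint8"))
k=blob(s,"garlic",(195,170,262,205));print(k[0],k[3],k[1],plane("side",k[0],.029))
E
```

```text
[234.53996983 179.5361991 ] 221.0 ((235.0, 179.5), (15.0, 18.0), 90.0) [ 0.57078488 -0.02687482  0.029     ]
```

View pics/c5.png

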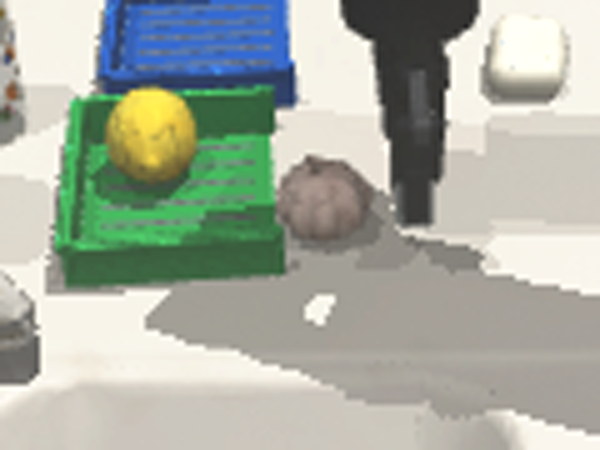

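{"api": "creep_tool", "payload": {"offsets": [[0.026, [0, -0.004, 0], [0, 0, 0]], [0.026, [-0.003, -0.007, 0], [0, 0, 0]], [0.026, [-0.009, -0.007, 0], [0, 0, 0]], [0.026, [-0.015, -0.007, 0], [0, 0, 0]], [0.026, [-0.021, -0.007, 0], [0, 0, 0]], [0.026, [-0.027, -0.007, 0], [0, 0, 0]], [0.026, [-0.033, -0.007, 0], [0, 0, 0]], [0.026, [-0.039, -0.007, 0], [0, 0, 0]], [0.026, [-0.045, -0.007, 0], [0, 0, 0]], [0.026, [-0.051, -0.007, 0], [0, 0, 0]], [0.026, [-0.057, -0.007, 0], [0, 0, 0]], [0.026, [-0.063, -0.007, 0], [0, 0, 0]], [0.026, [-0.069, -0.007, 0], [0, 0, 0]], [0.026, [-0.075, -0.007, 0], [0, 0, 0]], [0.026, [-0.081, -0.007, 0], [0, 0, 0]], [0.026, [-0.087, -0.007, 0], [0, 0, 0]], [0.026, [-0.092, -0.007, 0], [0, 0, 0]], [0.026, [-0.096, -0.007, 0], [0, 0, 0]], [0.026, [-0.099, -0.007, 0], [0, 0, 0]], [0.026, [-0.1, -0.007, 0], [0, 0, 0]]]}}

```text
t: 13.78
tool_pos: [0.6217, -0.0366, 0.0158]
tool_rot: [-0.158, 3.137, -0.0]
contact_force: [-0.5, -0.7, -0.7]
opening: 0.0256
grip_force: 0.1
```

{"api": "creep_tool", "payload": {"offsets": [[0.026, [0.01, 0, 0], [0, 0, 0]], [0.026, [0.02, 0, 0], [0, 0, 0]], [0.026, [0.04, 0, 0], [0, 0, 0]], [0.026, [0.07, 0, 0], [0, 0, 0]], [0.026, [0.09, 0, -0.03], [0, 0, 0]], [0.026, [0.11, -0.03, -0.06], [0, 0, 0]], [0.026, [0.14, -0.06, -0.09], [0, 0, 0]], [0.06, [0.16, -0.09, -0.12], [0, 0, 0]], [0.06, [0.19, -0.11, -0.12], [0, 0, 0]], [0.06, [0.22, -0.14, -0.12], [0, 0, 0]], [0.06, [0.24, -0.17, -0.12], [0, 0, 0]]]}}

```text
t: 14.7
tool_pos: [0.4005, -0.2251, 0.1368]
tool_rot: [-0.16, 3.136, -0.003]
contact_force: [0.5, -0.2, -0.8]
opening: 0.06
grip_force: 0.0
```

```bash
python3 - <<'E'
from h import *
t=ctrl.get_image("top");s=ctrl.get_image("side")
a=np.hstack([t[120:270,235:400],s[100:250,150:315]])
cv2.imwrite("pics/c6.png",np.clip(cv2.resize(a[:,:,::-1],None,fx=2.4,fy=2.4,interpolation=2)*1.3,0,255).astype("uint8"))
k=blob(t,"garlic",(255,135,312,190));print(k[0],k[3],plane("top",k[0],.029),[plane("top",c,.029)[:2].round(3).tolist() for c in cv2.boxPoints(k[1])])
E
```

```text
[279.66071429 162.72363946] 196.0 [ 0.65252932 -0.03375762  0.029     ] [[0.679, -0.009], [0.676, -0.061], [0.628, -0.058], [0.631, -0.006]]
```

View pics/c6.png

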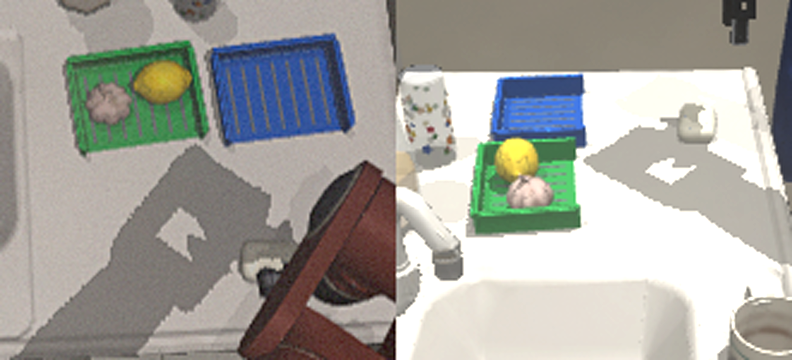

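The garlic is inside the green tray at top crop (108,102), clear of the lemon at (163,83) and the walls. The soap is still at its place, at top crop (268,260).

In the tool's units: 0.23 rad / 4 = 0.0575.

{"api": "creep_tool", "payload": {"offsets": [[0.06, [0.024, 0.01, 0], [0, 0, 0.03]], [0.06, [0.024, 0.01, 0.03], [0, 0, 0.0575]], [0.06, [0.024, 0.01, 0.065], [0, 0, 0.0575]], [0.06, [0.024, 0.01, 0.1], [0, 0, 0.0575]], [0.06, [0.024, 0.01, 0.12], [0, 0, 0.0575]], [0.06, [0.024, 0.01, 0.128], [0, 0, 0.0575]], [0.06, [0.024, 0.01, 0.132], [0, 0, 0.0575]], [0.06, [0.024, 0.01, 0.132], [0, 0, 0.0575]]]}}

```text
t: 15.47
tool_pos: [0.3774, -0.2166, 0.0035]
tool_rot: [-0.202, -3.134, -0.001]
contact_force: [-0.4, -0.9, -0.5]
opening: 0.06
grip_force: 0.0
```

{"api": "creep_tool", "payload": {"offsets": [[0.06, [-0.006, 0, 0], [0, 0, 0]], [0.06, [-0.012, 0, 0], [0, 0, 0]], [0.06, [-0.018, 0, 0], [0, 0, 0]], [0.06, [-0.024, 0, 0], [0, 0, 0]], [0.06, [-0.03, 0, 0], [0, 0, 0]], [0.06, [-0.036, 0, 0], [0, 0, 0]], [0.06, [-0.042, 0, 0], [0, 0, 0]], [0.06, [-0.048, 0, 0], [0, 0, 0]], [0.06, [-0.054, 0, 0], [0, 0, 0]], [0.06, [-0.06, 0, 0], [0, 0, 0]], [0.06, [-0.066, 0, 0], [0, 0, 0]], [0.06, [-0.072, 0, 0], [0, 0, 0]], [0.06, [-0.078, 0, 0], [0, 0, 0]], [0.06, [-0.084, 0, 0], [0, 0, 0]], [0.06, [-0.09, 0, 0], [0, 0, 0]], [0.06, [-0.096, 0, 0], [0, 0, 0]], [0.06, [-0.1, 0, 0], [0, 0, 0]]]}}

```text
t: 16.88
tool_pos: [0.4777, -0.2302, 0.0038]
tool_rot: [0.203, 3.135, -0.0]
contact_force: [-0.3, 0.1, 0.2]
opening: 0.0598
grip_force: 0.4
```

```bash
python3 - <<'E'
from h import *
t=ctrl.get_image("top");s=ctrl.get_image("side")
a=np.hstack([t[120:270,235:400],s[100:250,150:315]])
cv2.imwrite("pics/c7.png",np.clip(cv2.resize(a[:,:,::-1],None,fx=2.4,fy=2.4,interpolation=2)*1.1,0,255).astype("uint8"))
E
```

```text
(no output)
```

View pics/c7.png

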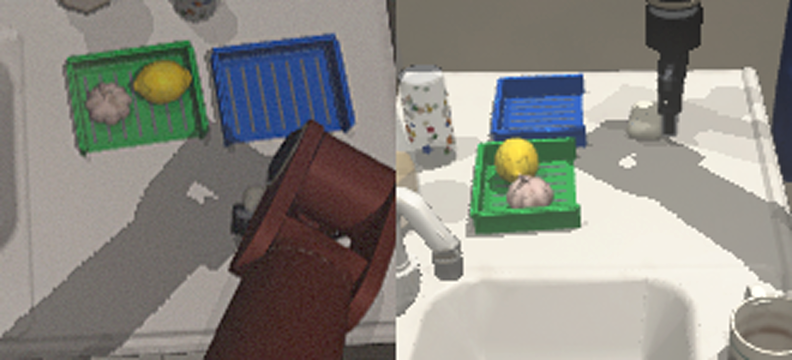

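The soap (side crop (643,122)) is square in front of both fingers. Both food items have stayed put.

{"api": "creep_tool", "payload": {"offsets": [[0.06, [-0.006, 0, 0], [0, 0, 0]], [0.06, [-0.012, 0, 0], [0, 0, 0]], [0.06, [-0.018, 0, 0], [0, 0, 0]], [0.06, [-0.024, 0, 0], [0, 0, 0]], [0.06, [-0.03, 0, 0], [0, 0, 0]], [0.06, [-0.036, 0, 0], [0, 0, 0]], [0.06, [-0.042, 0, 0], [0, 0, 0]], [0.06, [-0.048, 0, 0], [0, 0, 0]], [0.06, [-0.054, 0, 0], [0, 0, 0]], [0.06, [-0.06, 0, 0], [0, 0, 0]], [0.06, [-0.066, 0, 0], [0, 0, 0]], [0.06, [-0.072, 0, 0], [0, 0, 0]], [0.06, [-0.078, 0, 0], [0, 0, 0]], [0.06, [-0.084, 0, 0], [0, 0, 0]], [0.06, [-0.09, 0, 0], [0, 0, 0]], [0.06, [-0.096, 0, 0], [0, 0, 0]]]}}

```text
t: 18.32
tool_pos: [0.5726, -0.2425, 0.0037]
tool_rot: [-0.203, -3.135, 0.0]
contact_force: [-1.2, -0.3, 1.4]
opening: 0.06
grip_force: 0.4
```

{"api": "creep_tool", "payload": {"offsets": [[0.06, [-0.006, 0, 0], [0, 0, 0]], [0.06, [-0.012, 0, 0], [0, 0, 0]], [0.06, [-0.018, 0, 0], [0, 0, 0]], [0.06, [-0.024, 0, 0], [0, 0, 0]], [0.06, [-0.03, 0, 0], [0, 0, 0]], [0.06, [-0.036, 0, 0], [0, 0, 0]], [0.06, [-0.042, 0, 0], [0, 0, 0]], [0.06, [-0.047, 0, 0], [0, 0, 0]], [0.06, [-0.051, 0, 0], [0, 0, 0]], [0.06, [-0.053, 0, 0], [0, 0, 0]], [0.06, [-0.053, 0, 0], [0, 0, 0]]]}}

```text
t: 19.23
tool_pos: [0.6251, -0.2494, 0.0038]
tool_rot: [0.203, 3.134, -0.0]
contact_force: [-0.7, -0.0, 0.3]
opening: 0.0603
grip_force: 0.0
```

{"api": "creep_tool", "payload": {"offsets": [[0.06, [0.01, 0, 0], [0, 0, 0]], [0.06, [0.02, 0, 0], [0, 0, 0]], [0.06, [0.04, 0, 0], [0, 0, 0]], [0.06, [0.07, 0, 0], [0, 0, 0]], [0.06, [0.09, 0, -0.03], [0, 0, 0]], [0.06, [0.12, 0, -0.06], [0, 0, 0]], [0.06, [0.15, 0.03, -0.09], [0, 0, 0]], [0.06, [0.18, 0.06, -0.12], [0, 0, 0]], [0.06, [0.2, 0.09, -0.15], [0, 0, 0]], [0.06, [0.22, 0.12, -0.15], [0, 0, 0]], [0.06, [0.24, 0.15, -0.15], [0, 0, 0]], [0.06, [0.24, 0.18, -0.15], [0, 0, 0]], [0.06, [0.24, 0.18, -0.15], [0, 0, 0]]]}}

```text
t: 20.32
tool_pos: [0.4086, -0.0348, 0.154]
tool_rot: [0.193, 3.133, 0.004]
contact_force: [-0.1, -0.6, 0.5]
opening: 0.0601
grip_force: 0.0
```

```bash
python3 - <<'E'
from h import *
t=ctrl.get_image("top");s=ctrl.get_image("side")
R["soap"]=((0,0,75),(180,90,255))
T={"green":((.660,-.072),),"blue":((.660,-.262),)}
def rep(k,box,z,c):
    b=blob(t,k,box);w=np.array([plane("top",x,z)[:2] for x in b[2][:,0].astype(float)])-c
    l=w@np.array([[.995,-.1],[.1,.995]]);print(k,b[3],plane("top",b[0],z).round(3),"local min",l.min(0).round(3),"max",l.max(0).round(3))
g=(.660,-.072)
rep("lemon",(265,130,320,190),.028,g);rep("garlic",(255,135,312,190),.029,g)
rep("soap",(328,140,377,176),.02,(.660,-.262))
b=blob(s,"lemon",(165,140,300,190));print(plane("side",b[0],.028))
E
```

```text
lemon 284.0 [ 0.679 -0.106  0.028] local min [-0.012 -0.073] max [0.043 0.001]
garlic 198.5 [ 0.653 -0.033  0.029] local min [-0.028  0.012] max [0.022 0.066]
soap 383.0 [ 0.656 -0.257  0.02 ] local min [-0.034 -0.037] max [0.028 0.047]
[ 0.68121058 -0.1047427   0.028     ]
```

```bash
python3 -c "
from station import ctrl
print(ctrl.finish_job())"
```

```text
the job is handed in; nothing more can be done
None
```

The lemon and garlic lie wholly inside the green tray and the soap wholly inside the blue tray by my final camera measurements (lemon within about 2 mm of the side wall); the arm was never brought near the mug or jar, and the job was handed in at about 20 s.

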